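Start the circuit-board tester with its two-button interlock

ROBOT

A 6-joint arm with a two-finger parallel gripper is mounted at the origin on the work surface. World frame = base frame: x ahead of the robot, y to its left, z up, the work surface at z = 0. Lengths are in m, angles in rad, forces in N, time in s.
With the tool pointing down it reaches from about 0.35 to 0.925 m from the base axis. Payload 6.4 kg.
Tool frame: the origin (TCP) lies midway between the tips of the shut fingers; the grasp point (between the pads) lies 19 mm behind it; x points along the fingers, z is the direction in which the jaws open and shut, and the axes are right-handed (so a half turn about x gives the same grasp; the last joint's range is limited). The gripper opens to 94 mm and grips with 3 to 60 N. Pads are 16 mm wide; open, the fingers measure 119 mm over their backs; the gripper's body (75 mm by 177 mm) begins 78 mm behind the grasp point.
Start: joints at [-1.3, 0.245, 1.558, -0, 1.339, -0.174], TCP at [0.28, -0.587, 0.169] pointing down, gripper open.
Joint ranges: [-3.13, 3.13], [-1.02, 2.26], [0.13, 2.54], [-0.95, 4.09], [0.21, 2.88], [-2.74, 2.74]. Speed limits (rad/s): [2.57, 2.57, 3.14, 3.14, 3.14, 3.14].

INTERFACE

Orientations are given as a unit quaternion [w, x, y, z].
In Python, from cell import bot, imaging, order gives the robot as it stands.
- The arm moves only by the tool drive_tool, never from a script. Its argument "targets" is one flat list of numbers, 6 for each row, row after row: the shift along the tool's x, y, z in mm, then the turn, a rotation vector about the tool's x, y, z in rad. In form: [dx, dy, dz, wx, wy, wz, dx, dy, dz, wx, wy, wz, ...]. A call has 1 to 20 rows; each row shifts and turns the pose as measured when the row begins, along the tool's axes as they then stand; what a row does not reach is not made up. A row lasts 1/8 s, in which the tool goes at most 62.5 mm and 10.7 degrees, less where a joint would pass 70% of its speed; a pose out of reach is approached as far as the arm can. A call with a gripper value outside its range is refused whole. "claw" is the finger opening in mm, from 0 to 94, set as the call begins (left out, the last holds). The fingers move at their own pace and stop on an object; "force" is the grip in N (left out, the last holds). Time passes only in rows, so rows that do not move let the fingers close. It gives the time, the measured TCP pose, the force and the opening at its end, in the units of the state.
- bot.state(): the state, without advancing time (a new reading comes with each control period).
- imaging.camera(name): name is "scene" or "side" or "wrist"; returns a dict with "pixels" (420x560x3 uint8, red, green, blue), "intrinsics" (3x3 intrinsics, pixels), "R" (3x3) and "t" (3): a world point X has camera coordinates R X + t; the wrist camera has in their place "mount" (4x4, takes a point from camera to tool coordinates, whose origin is the TCP and whose axes are the tool frame's). Camera axes: x right, y down, z forward; pixel columns grow to the right and rows downward; lengths in m; the calibration is good to about 2 mm. A picture is of the moment at which its call begins: read the wrist's pose just before it. There is no depth.
- order.hand_in(): hands the job in, once; it reports no verdict.
The state is a dict: "time": time; "q": joint angles; "dq": joint speeds; "tau": joint torques, N m; "position": TCP position; "orientation": TCP orientation; "wrist_force": force on the tool from outside, world axes, zero at the start; "wrist_torque": the same for the moment, N m; "grip_width": finger opening in m.
Only numpy, scipy, OpenCV 4.12 (cv2) and the standard library are available. Lean on these libraries where they do the work, as an engineer would, in place of code of your own. Each camera call takes 0.05 s, during which the arm holds its last target.

TASK

Start a board test: push the blue tray fully home into the white tester, then press both green start buttons down together, one fingertip on each, and hold them fully down, both dial needles in their green zones, for at least three seconds without a break. Then let both buttons come up and move clear. Do not press the red stop button between them, and leave everything else on the bench where it is; nothing needs picking up.

Things in the scene. Friction and masses are not known exactly. Their poses are not given: they have to be found in the camera images.
- tester: White board tester, a fixed box 160 (x) by 240 (y) by 70 high, flat top. Origin: centre of its underside, on the bench. Its own x points away from the operator, who stands at its front (-x) face; y to the left. The blue tray slides in the front face, the buttons stand on the top 35 before the middle (x = -35), the two dials 45 behind it (x = +45).
- tray (a joint): How far the blue board tray still stands out of the tester, m: 0 is fully home (against its stop), at most 0.060. It slides along the tester's x axis, pushed in towards +x of the tester, with about 1.5 N of friction, no spring; stays where it is left.
- tray_front (a point): Middle of the top edge of the tray's blue front plate, on its outer (operator's) face. The plate is upright, 130 wide, 12 thick, and reaches from 8 to 52 above the bench; its outer face stands 12 in front of the tester's front face when home. This point is 92 before the tester's origin when home.
- left_start_top (a point): Centre of the top of the left (+y) green start button: a round cap 24 across in a steel ring 32 across, top 20 above the tester's top (90 above the bench) when up. The two green buttons stand 58 to 72 apart, centre to centre, on a line along the tester's y.
- right_start_top (a point): The same for the right (-y) green start button, of the same kind and height.
- left_start_base: The left green button as a whole: its fixed steel ring, 32 across and 10 high, with the cap in it. Origin: on the button's axis, on the tester's top.
- right_start_base: The same for the right green button.
- left_start (a joint): How far the left green button is pressed, m: 0 up, 0.006 fully down. A spring: 1.2 N to begin, 4 N fully down (so about 8 N for both), comes up by itself. Rings stand 10 above the tester's top, lower than the pressed caps.
- right_start (a joint): The same for the right green button.
- stop (a joint): How far the red stop button is pressed, m: 0 up, 0.006 down, spring 1 to 3 N. Red cap 16 across in a yellow ring 22 across, as tall as the green ones, midway between them within 4 mm. Not to be pressed.
- left_needle (a joint): Angle of the left dial's red needle, rad. It shows how far the left green button is pressed: 0 when up, pointing 45 deg left of the tester's +x axis, turning clockwise seen from above to 1.5 (41 deg right of +x) fully down; the green zone begins at 1.05 (4.2 mm).
- right_needle (a joint): The same for the right dial's needle, driven by the right green button. The two round dials, 60 across with white faces, black ticks and a green zone at the right (-y) end of each scale, lie on the tester's top behind the buttons, their axes at y = +34 and -34 in the tester's frame; the needles are 22 long.
- meter: Loose red multimeter lying flat, 145 by 72 by 34; origin under its centre. Leave alone.
- flux_pot: Loose white plastic pot, 54 across, 55 high; origin under its centre. Leave alone.
- solder_reel: Loose reel of solder with green flanges, standing flat, 58 across, 36 high; origin under its centre. Leave alone.
- driver: Loose screwdriver lying down, yellow handle, 150 long; origin under its middle. Leave alone.
- cutters: Loose side cutters with blue handles, about 130 long and 16 high; origin near the pivot, on the bench. Leave alone.
- parts_dish: Loose open black parts dish, 90 by 70 by 25; origin under its centre. Leave alone.

How it is judged:
By the outcome, as a careful person would: the job done as asked, in the order asked, and still so for the second after the job is handed in, with the robot touching nothing.
It also fails if it takes over 48 s, if anything falls off the work surface, if the arm or the gripper's body presses on something with over 40 N, if the wrist force passes 120 N, or if a joint passes its speed limit or range.

## Working session

There is one attempt and no reset: what is moved stays moved. The work goes in short steps, Python scripts to look and compute and a tool call to move; the robot and the scene stay as the last step left them, time stands still between calls to the robot, and variables do not carry over. Pictures are saved under pics/ and viewed, and the job is handed in when it is done.

Besides the shell and the picture viewer there is one more tool, called by a JSON object that holds its "op" and its "data", one argument or row to a line. drive_tool: Moves the arm, as the interface text tells. Its arguments: {"type":"object","properties":{"targets":{"type":"array","items":{"type":"number"}},"claw":{"type":"number"},"force":{"type":"number"}},"required":["targets"]}

```bash
mkdir -p pics
python3 - <<'E'
from cell import bot, imaging, order
import cv2,numpy as np
s=bot.state();print({k:np.round(v,4).tolist() for k,v in s.items()})
for n in("scene","side","wrist"):
    c=imaging.camera(n);cv2.imwrite(f"pics/{n}0.png",c["pixels"][:,:,::-1])
    np.savez(f"pics/{n}0.npz",**c)
    print(n,[ (k,np.round(c[k],4).tolist()) for k in c if k!="pixels"])
E
```

```text
{'time': 0.0, 'q': [-1.3001, 0.2458, 1.559, -0.0, 1.3387, -0.1741], 'dq': [-0.0002, -0.0022, 0.0006, 0.0024, -0.0018, 0.0013], 'tau': [0.0012, -41.5836, -31.4597, 0.0686, 0.0333, -0.0001], 'position': [0.2795, -0.5861, 0.1679], 'orientation': [0.5975, 0.3778, 0.5985, -0.3769], 'wrist_force': [0.6084, -0.7512, 0.2585], 'wrist_torque': [-0.025, 0.0539, -0.0242], 'grip_width': 0.0937}
scene [('intrinsics', [[461.6913, 0.0, 280.3194], [0.0, 461.6913, 216.4455], [0.0, 0.0, 1.0]]), ('R', [[0.2335, 0.9723, 0.0119], [0.7193, -0.1645, -0.6749], [-0.6542, 0.1662, -0.7378]]), ('t', [-0.1459, -0.3361, 1.2452])]
side [('intrinsics', [[394.5295, 0.0, 279.4558], [0.0, 394.5295, 208.6832], [0.0, 0.0, 1.0]]), ('R', [[0.969, -0.2471, 0.0027], [-0.1882, -0.7451, -0.6399], [0.1601, 0.6195, -0.7685]]), ('t', [-0.5619, 0.1652, 0.7382])]
wrist [('intrinsics', [[349.6945, 0.0, 286.816], [0.0, 349.6945, 215.7646], [0.0, 0.0, 1.0]]), ('mount', [[-0.0007, -0.2867, 0.958, -0.2157], [0.0009, -0.958, -0.2867, 0.0834], [1.0, 0.0007, 0.0009, -0.0002], [0.0, 0.0, 0.0, 1.0]])]
```

View pics/scene0.png

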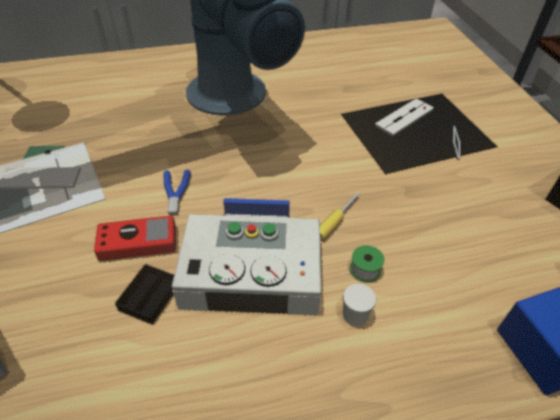

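View pics/side0.png

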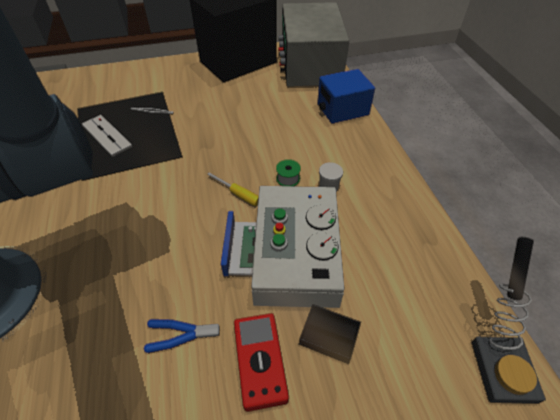

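View pics/wrist0.png

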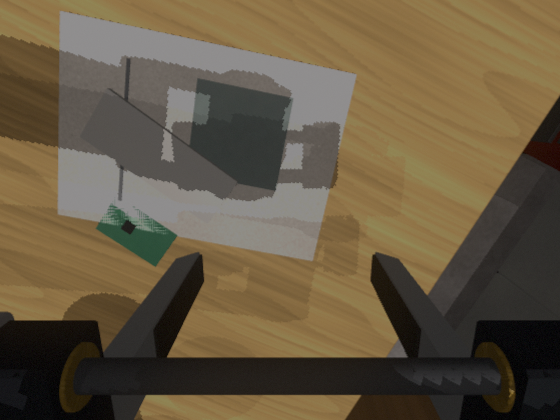

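The scene view shows the tester at about (250,262), its tray at (257,207) facing the robot, and the buttons at (235,230), (252,230) and (270,230). I'll enlarge both views to get exact points.

Run:
```python
import cv2,numpy as np
a=cv2.imread("pics/scene0.png")[190:320,165:335];b=cv2.imread("pics/side0.png")[175:310,210:350]
cv2.imwrite("pics/sc_z.png",cv2.resize(a,None,fx=4.5,fy=4.5,interpolation=cv2.INTER_CUBIC))
cv2.imwrite("pics/si_z.png",cv2.resize(b,None,fx=4.4,fy=4.4,interpolation=cv2.INTER_CUBIC))
```

```text
(no output)
```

View pics/sc_z.png

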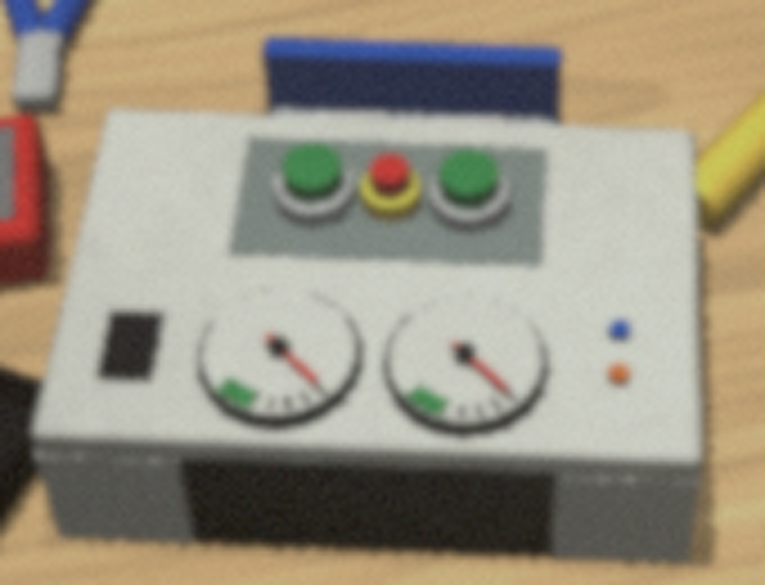

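View pics/si_z.png

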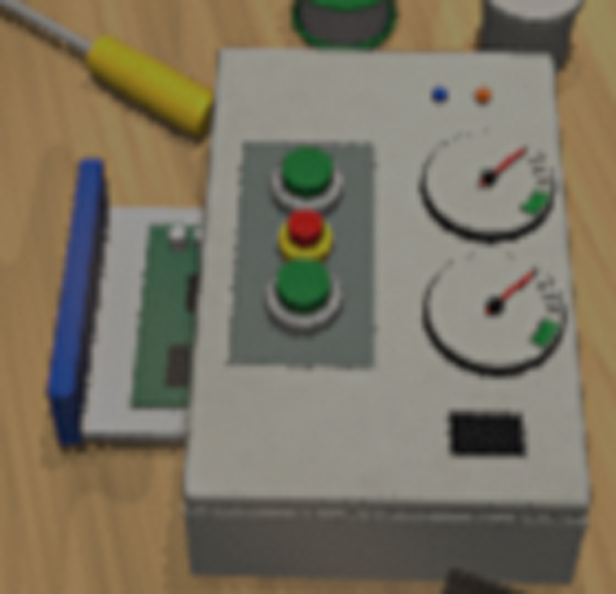

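```bash
cat > fit.py <<'E'
import numpy as np
from scipy.optimize import least_squares
S=dict(np.load("pics/scene0.npz"));D=dict(np.load("pics/side0.npz"))
def pr(c,X):
    p=c["intrinsics"]@(c["R"]@X+c["t"]);return p[:2]/p[2]
f=lambda z,o,k:[o[0]-.5+(z[0]+.5)/k,o[1]-.5+(z[1]+.5)/k]
sc={'fr':(110,110),'fl':(690,130),'bl':(698,460),'br':(35,440),'dr':(279,347),'dl':(465,353),'R':(312,165),'L':(469,170),'S':(390,167),'tr':(265,40),'tl':(560,48)}
si={'fl':(220,50),'bl':(555,57),'br':(588,503),'fr':(187,498),'dl':(488,178),'dr':(494,306),'L':(308,163),'R':(304,277),'S':(306,221),'tl':(80,160),'tr':(52,390)}
def model(p):
    x,y,th,yL,yR,yS,e=p
    l={'fr':(-.08,-.12,.07),'fl':(-.08,.12,.07),'bl':(.08,.12,.07),'br':(.08,-.12,.07),'dr':(.045,-.034,.075),'dl':(.045,.034,.075),
     'L':(-.035,yL,.09),'R':(-.035,yR,.09),'S':(-.035,yS,.09),'tl':(-.092-e,.065,.052),'tr':(-.092-e,-.065,.052)}
    c,s=np.cos(th),np.sin(th)
    return {k:np.array([x+c*a-s*b,y+s*a+c*b,h]) for k,(a,b,h) in l.items()}
def res(p,use):
    m=model(p);r=[]
    for c,d,o,k,n in((S,sc,(165,190),4.5,'sc'),(D,si,(210,175),4.4,'si')):
        if n in use:
            for q in d: r+=list(pr(c,m[q])-f(d[q],o,k))
    return np.array(r)
if __name__=="__main__":
  for use in(['sc'],['si'],['sc','si']):
    s=least_squares(res,[.6,0,0,.033,-.033,0,.03],args=(use,),loss='soft_l1')
    print(use,np.round(s.x,4).tolist(),"rms",np.sqrt(np.mean(s.fun**2)))
    m=model(s.x);print({k:np.round(m[k],4).tolist() for k in('L','R','S','tl','tr')})
  print(np.round(s.fun.reshape(-1,2),1).tolist())
E
python3 fit.py
python3 - <<'E'
from cell import bot
from scipy.spatial.transform import Rotation as R
q=bot.state()['orientation'];print(R.from_quat([q[1],q[2],q[3],q[0]]).as_matrix().round(3))
E
```

```text
['sc'] [0.6011, -0.049, -0.272, 0.031, -0.0297, 0.0005, 0.0471] rms 0.8646844718532193
{'L': [0.5757, -0.0098, 0.09], 'R': [0.5594, -0.0682, 0.09], 'S': [0.5675, -0.0392, 0.09], 'tl': [0.4846, 0.051, 0.052], 'tr': [0.4496, -0.0742, 0.052]}
['si'] [0.6028, -0.0489, -0.2716, 0.0316, -0.0293, -0.0002, 0.0484] rms 0.8136218005769892
{'L': [0.5775, -0.009, 0.09], 'R': [0.5612, -0.0677, 0.09], 'S': [0.569, -0.0397, 0.09], 'tl': [0.4849, 0.0514, 0.052], 'tr': [0.45, -0.0738, 0.052]}
['sc', 'si'] [0.6021, -0.049, -0.2714, 0.0312, -0.0295, 0.0003, 0.0479] rms 0.8953692939698494
{'L': [0.5767, -0.0096, 0.09], 'R': [0.5605, -0.0681, 0.09], 'S': [0.5684, -0.0394, 0.09], 'tl': [0.4847, 0.0511, 0.052], 'tr': [0.4499, -0.0742, 0.052]}
[[-0.9, -0.5], [1.0, -0.4], [1.3, 0.5], [-1.3, -0.6], [0.3, 2.4], [0.3, 2.5], [0.2, 0.2], [0.2, 0.3], [-0.0, 0.4], [-0.8, -0.2], [0.3, 0.2], [-0.9, -1.1], [-0.7, -1.3], [1.4, 0.3], [-1.2, -0.5], [-0.2, 1.4], [0.1, 1.3], [-0.4, 0.3], [-0.2, 0.2], [-0.3, -0.1], [0.5, -1.0], [-0.6, 1.3]]
[[-0.     0.903  0.43 ]
 [ 0.001  0.43  -0.903]
 [-1.     0.    -0.002]]
```

Tester pose fitted: the two cameras agree to about 2 mm. Yaw is -0.271, button spacing about 61 mm, and the tray stands out about 48 mm. Next I turn the tool to match and shut the fingers.

{"op": "drive_tool", "data": {
  "targets": [0, 0, 0, 0.179, 0, 0, 0, 0, 0, 0.179, 0, 0, 0, 0, 0, 0.179, 0, 0, 0, 0, 0, 0.179, 0, 0],
  "claw": 0
}}

```text
time: 0.65
position: [0.2792, -0.5851, 0.1661]
orientation: [0.42, 0.569, 0.423, -0.567]
wrist_force: [-0.3, -0.5, 0.5]
grip_width: 0.0576
```

```bash
cat > h.py <<'E'
from cell import bot, imaging, order
import numpy as np, cv2
from scipy.spatial.transform import Rotation as Ro
TX,TY,TH=.6021,-.049,-.2714
def T():
    s=bot.state();q=s['orientation'];return s,np.array(s['position']),Ro.from_quat([q[1],q[2],q[3],q[0]]).as_matrix()
def W(a,b,h):
    c,sn=np.cos(TH),np.sin(TH);return np.array([TX+c*a-sn*b,TY+sn*a+c*b,h])
def rep(goal):
    s,p,R=T()
    c,sn=np.cos(TH),np.sin(TH);A=np.array([[c,-sn,0],[sn,c,0],[0,0,1]])
    Rg=np.stack([[0,0,-1],A[:,0],-A[:,1]],1)
    print("t",s['time'],"p",p.round(4),"in tester mm",(A.T@(p-[TX,TY,0])*1000).round(1),"F",np.round(s['wrist_force'],1),"w",round(s['grip_width'],4))
    print("shift tool mm",(R.T@(goal-p)*1000).round(1),"rot",Ro.from_matrix(R.T@Rg).as_rotvec().round(3),"q",np.round(s['q'],2))
E
python3 -c "
from h import *
rep(W(-.17,0,.168))"
```

```text
t 0.65 p [ 0.2792 -0.5851  0.1661] in tester mm [-167.4 -603.   166.1] F [-0.3 -0.5  0.5] w 0.0576
shift tool mm [   0.7  -16.5 -602.8] rot [-0.023 -0.004  0.003] q [-1.3   0.25  1.56 -0.    1.34  0.57]
```

{"op": "drive_tool", "data": {
  "targets": [0, -1.5, -55, -0.002, 0, 0, 0, -1.5, -55, -0.002, 0, 0, 0, -1.5, -55, -0.002, 0, 0, 0, -1.5, -55, -0.002, 0, 0, 0, -1.5, -55, -0.002, 0, 0, 0, -1.5, -55, -0.002, 0, 0, 0, -1.5, -55, -0.002, 0, 0, 0, -1.5, -55, -0.002, 0, 0, 0, -1.5, -55, -0.002, 0, 0, 0, -1.5, -55, -0.002, 0, 0, 0, -1.5, -50, -0.002, 0, 0, 0, 0, 0, 0, 0, 0]
}}

```text
time: 2.15
position: [0.435, 0.0141, 0.1668]
orientation: [0.424, 0.565, 0.429, -0.562]
wrist_force: [0.9, -0.8, 0.2]
grip_width: 0.0003
```

```bash
python3 -c "
from h import *
rep(W(-.17,0,.168))"
```

```text
t 2.15 p [0.435  0.0141 0.1668] in tester mm [-177.9   16.   166.8] F [ 0.9 -0.8  0.2] w 0.0003
shift tool mm [-1.3  8.  15.9] rot [-0.004 -0.007  0.002] q [-0.23 -0.29  2.09  0.01  1.35  1.61]
```

{"op": "drive_tool", "data": {
  "targets": [30, -1, 10, 0, 0, 0, 40, -1, 6, 0, 0, 0, 40, 0, 0, 0, -0.005, 0, 22, 0, 0, 0, 0, 0, 0, 0, 0, 0, 0, 0]
}}

```text
time: 2.78
position: [0.4283, -0.0042, 0.0316]
orientation: [0.426, 0.565, 0.426, -0.565]
wrist_force: [0.2, 0.3, 0.6]
grip_width: 0.0003
```

```bash
python3 -c "
from h import *
rep(W(-.1,0,.033))
for n in('wrist','side'):
  c=imaging.camera(n);cv2.imwrite(f'pics/{n}1.png',c['pixels'][:,:,::-1])
"
```

```text
t 2.775 p [ 0.4283 -0.0042  0.0316] in tester mm [-179.4   -3.5   31.6] F [0.2 0.3 0.6] w 0.0003
shift tool mm [-1.4 79.4 -4. ] rot [-0.007 -0.     0.   ] q [-0.28 -0.11  2.2   0.    1.05  1.57]
```

View pics/side1.png

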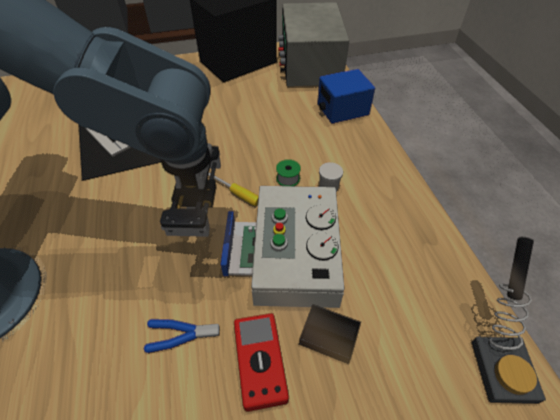

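View pics/wrist1.png

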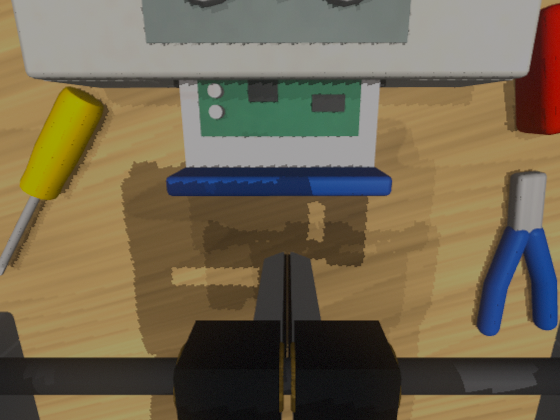

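The wrist view shows the shut fingers centred in front of the tray plate (plate at columns 168-392, fingers at about 287), with the path clear.

{"op": "drive_tool", "data": {
  "targets": [0, 14, 0, -0.004, 0, 0, 0, 10, 0, 0, 0, 0, 0, 10, 0, 0, 0, 0, 0, 10, 0, 0, 0, 0, 0, 10, 0, 0, 0, 0, 0, 8, 0, 0, 0, 0, 0, 5, 0, 0, 0, 0]
}}

```text
time: 3.75
position: [0.5029, -0.0252, 0.0379]
orientation: [0.43, 0.566, 0.424, -0.561]
wrist_force: [1.3, 0.1, -0.4]
grip_width: 0.0003
```

{"op": "drive_tool", "data": {
  "targets": [0, 4, 0, 0, 0, 0, 0, 4, 0, 0, 0, 0]
}}

```text
time: 4.0
position: [0.5108, -0.0274, 0.0378]
orientation: [0.43, 0.566, 0.424, -0.561]
wrist_force: [-0.3, 1.1, 0.9]
grip_width: 0.0007
```

```bash
python3 -c "
from h import *
rep(W(-.1,0,.033))
"
```

```text
t 4.0 p [ 0.5108 -0.0274  0.0378] in tester mm [-93.7  -3.7  37.8] F [-0.3  1.1  0.9] w 0.0007
shift tool mm [ 4.7 -6.3 -3.7] rot [-0.003 -0.    -0.011] q [-0.28  0.08  2.01  0.    1.04  1.57]
```

{"op": "drive_tool", "data": {
  "targets": [1, 2, 0, 0, 0, -0.005, 0, 2, 0, 0, 0, 0]
}}

```text
time: 4.25
position: [0.5148, -0.0285, 0.0367]
orientation: [0.429, 0.565, 0.426, -0.562]
wrist_force: [-0.4, 0.1, -0.5]
grip_width: 0.0004
```

```bash
python3 -c "
from h import *
rep(W(-.1,0,.033))
for n in('wrist','side'):
  c=imaging.camera(n);cv2.imwrite(f'pics/{n}2.png',c['pixels'][:,:,::-1])
"
```

```text
t 4.25 p [ 0.5148 -0.0285  0.0367] in tester mm [-89.6  -3.7  36.7] F [-0.4  0.1 -0.5] w 0.0004
shift tool mm [  3.6 -10.4  -3.7] rot [-0.003 -0.    -0.005] q [-0.28  0.09  1.99  0.    1.05  1.57]
```

View pics/wrist2.png

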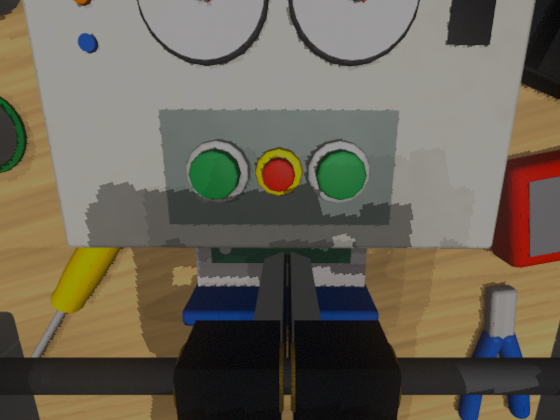

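Run:
```python
import cv2
b=cv2.imread("pics/side2.png")[150:310,130:350]
cv2.imwrite("pics/si2_z.png",cv2.resize(b,None,fx=3.6,fy=3.6,interpolation=cv2.INTER_CUBIC))
```

```text
(no output)
```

View pics/si2_z.png

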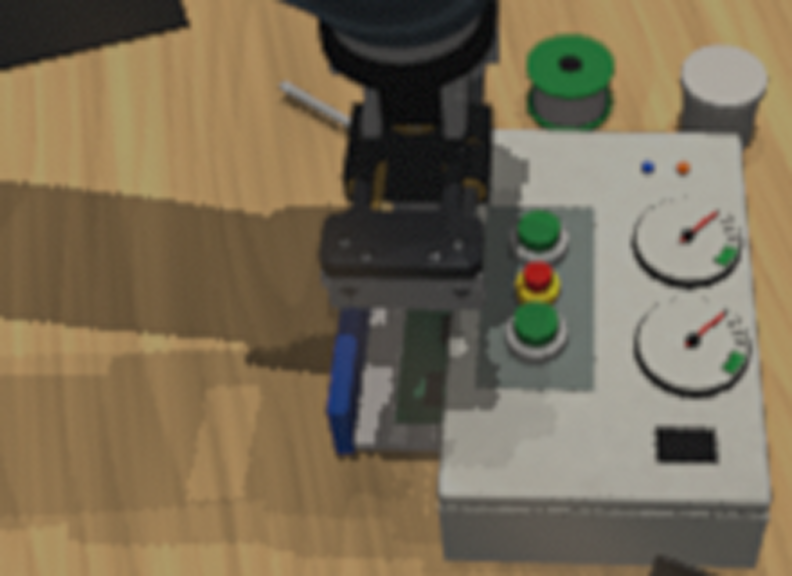

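```bash
cat >> h.py <<'E'
def wproj(c,X):
    s,p,R=T();M=np.array(c['mount']);Xt=R.T@(np.array(X)-p);Xc=M[:3,:3].T@(Xt-M[:3,3]);u=c['intrinsics']@Xc;return (u[:2]/u[2]).round(0)
E
python3 - <<'E'
from h import *
c=imaging.camera('wrist')
s,p,R=T()
print("tcp",wproj(c,p),"19 back",wproj(c,p+[0,0,.019]))
for e in(0,.01,.02,.03,.04,.05):
  print(e,[wproj(c,W(-.092-e,y,.052)) for y in(-.065,.065)],wproj(c,W(-.08-e,0.065,.052)))
print("front edge",wproj(c,W(-.08,.12,.07)),wproj(c,W(-.08,-.12,.07)))
print("buttons",wproj(c,W(-.035,.0312,.09)),wproj(c,W(-.035,-.0295,.09)))
E
```

```text
tcp [286. 243.] 19 back [286. 254.]
0 [array([385., 255.]), array([175., 256.])] [174. 238.]
0.01 [array([384., 270.]), array([177., 271.])] [175. 253.]
0.02 [array([383., 285.]), array([178., 285.])] [176. 268.]
0.03 [array([382., 299.]), array([180., 299.])] [178. 282.]
0.04 [array([380., 312.]), array([181., 313.])] [179. 296.]
0.05 [array([379., 326.]), array([182., 326.])] [181. 310.]
front edge [ 65. 249.] [494. 248.]
buttons [212. 175.] [341. 174.]
```

Run:
```python
from h import *
c=imaging.camera('scene');a=c['pixels'][100:310,150:350,::-1]
cv2.imwrite("pics/sc3.png",cv2.resize(a,None,fx=2.8,fy=2.8,interpolation=cv2.INTER_CUBIC))
w=imaging.camera('wrist');cv2.imwrite("pics/w3.png",cv2.resize(w['pixels'][220:400,160:410,::-1],None,fx=3,fy=3,interpolation=cv2.INTER_CUBIC))
def P(X):
    u=c['intrinsics']@(c['R']@X+c['t']);return u[:2]/u[2]
for e in(0,.02,.03,.04,.05):print(e,P(W(-.092-e,.065,.052)).round(1),P(W(-.092-e,-.065,.052)).round(1))
s,p,R=T();print(P(p))
```

```text
0 [288.8 218.8] [219.7 216.4]
0.02 [289. 211.] [221.  208.7]
0.03 [289.2 207.2] [221.6 204.9]
0.04 [289.3 203.4] [222.2 201.2]
0.05 [289.4 199.8] [222.8 197.5]
[252.39566085 223.77335326]
```

View pics/sc3.png

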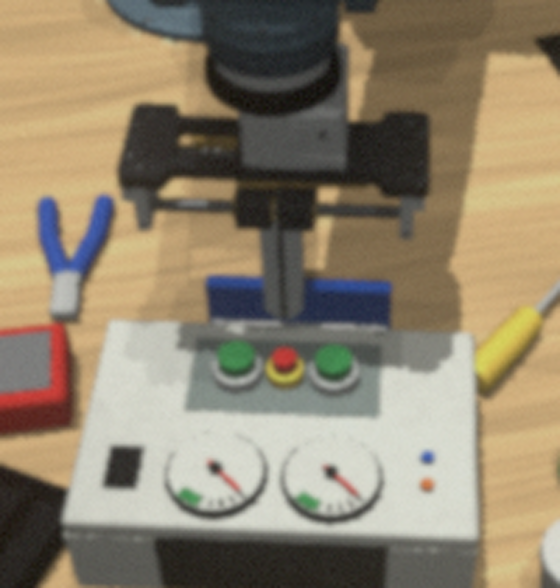

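View pics/w3.png

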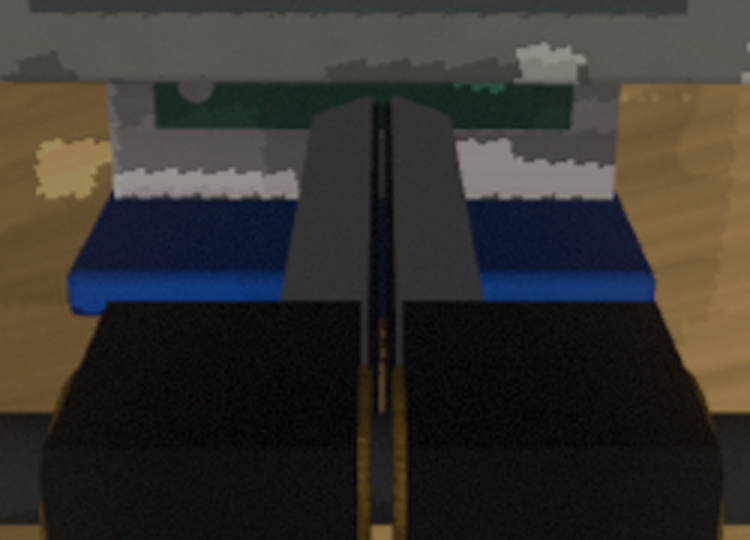

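The tray plate hasn't moved: it is still about 48 mm out. The fingers passed over its top edge, although the state says the TCP was below it. I'll go up and check where the visible tips really are.

{"op": "drive_tool", "data": {
  "targets": [-25, 0, 0, 0, 0, 0, -40, 0, 0, 0, 0, 0, -20, 0, 0, 0, 0, 0, 0, 0, 0, 0, 0, 0]
}}

```text
time: 5.0
position: [0.5131, -0.0281, 0.1235]
orientation: [0.428, 0.564, 0.426, -0.563]
wrist_force: [-0.1, -0.4, -0.1]
grip_width: 0.0003
```

Run:
```python
from h import *
rep(W(-.1,0,.1))
s,p,R=T()
for n,(r,cc) in(('scene',(60,150)),('side',(100,120))):
    c=imaging.camera(n);a=c['pixels'][r:r+200,cc:cc+200,::-1].copy()
    u=c['intrinsics']@(c['R']@p+c['t']);u=u[:2]/u[2];print(n,u.round(1))
    a=cv2.resize(a,None,fx=2.9,fy=2.9,interpolation=cv2.INTER_CUBIC)
    cv2.drawMarker(a,tuple(int(v) for v in ((u-[cc,r])*2.9)),(255,0,255),cv2.MARKER_CROSS,10)
    cv2.imwrite(f"pics/{n}4.png",a)
```

```text
t 5.0 p [ 0.5131 -0.0281  0.1235] in tester mm [-91.4  -3.7 123.5] F [-0.1 -0.4 -0.1] w 0.0003
shift tool mm [23.4 -8.7 -3.7] rot [-0.003 -0.    -0.004] q [-0.28 -0.03  1.95  0.    1.23  1.57]
scene [250.9 190.5]
side [247.4 214.6]
```

View pics/scene4.png

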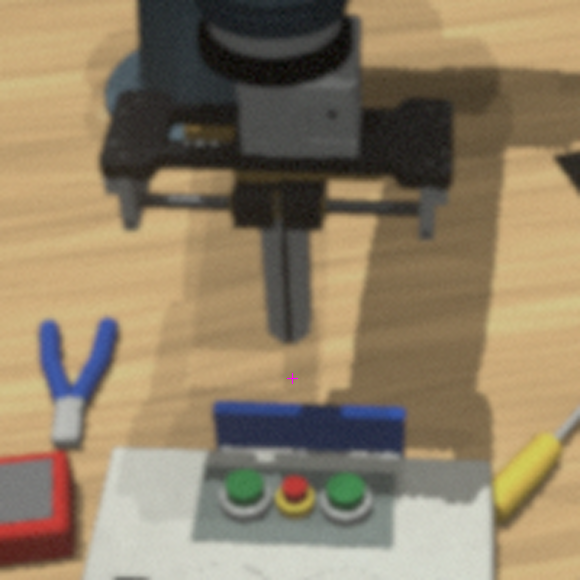

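View pics/side4.png

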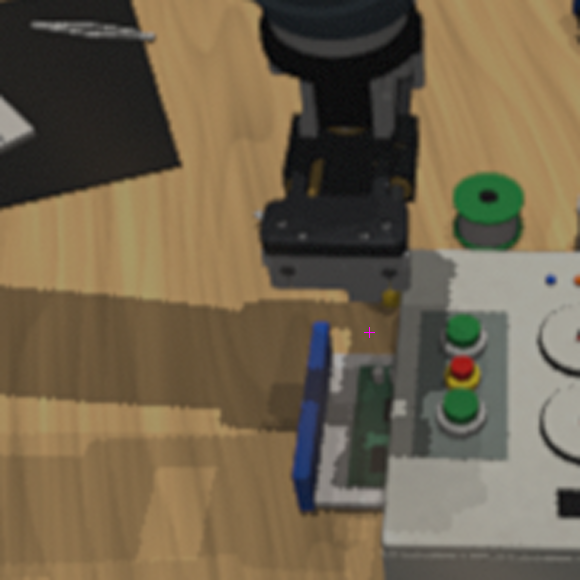

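Run:
```python
from h import *
from scipy.optimize import least_squares
s,p,R=T();c=imaging.camera('scene');w=imaging.camera('wrist');M=np.array(w['mount'])
cv2.imwrite("pics/w5.png",w['pixels'][:,:,::-1])
def r(d):
    X=p+R@d;u=c['intrinsics']@(c['R']@X+c['t']);v=w['intrinsics']@(M[:3,:3].T@(d-M[:3,3]))
    return np.r_[u[:2]/u[2]-[250.2,178.2],v[:2]/v[2]-[287,252]]
o=least_squares(r,np.zeros(3),x_scale=.01);print(o.x.round(4),o.fun.round(1),o.cost)
```

```text
[-0.0391  0.01    0.0003] [-0.7  0.1 -0.2  0. ] 0.28447463123552835
```

View pics/w5.png

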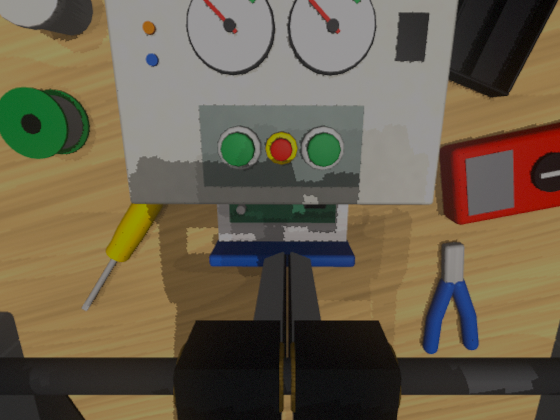

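Run:
```python
from h import *
s,p,R=T()
for n,(r,cc) in(('scene',(60,150)),('side',(100,120))):
    c=imaging.camera(n);a=c['pixels'][r:r+200,cc:cc+200,::-1].copy()
    a=cv2.resize(a,None,fx=2.9,fy=2.9,interpolation=cv2.INTER_CUBIC)
    def pt(d):
        X=p+R@np.array(d);u=c['intrinsics']@(c['R']@X+c['t']);u=u[:2]/u[2];return tuple(int(v) for v in ((u-[cc,r]+.5)*2.9))
    B=np.array([pt((-.097,y,z)) for y,z in((-.0375,-.0885),(.0375,-.0885),(.0375,.0885),(-.0375,.0885))])
    cv2.polylines(a,[B],True,(255,0,255),1)
    for d in(0,-.02,-.04,-.06,-.08):cv2.line(a,pt((d,.008,-.012)),pt((d,.008,.012)),(0,255,255),1)
    cv2.imwrite(f"pics/{n}6.png",a)
```

```text
(no output)
```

View pics/scene6.png

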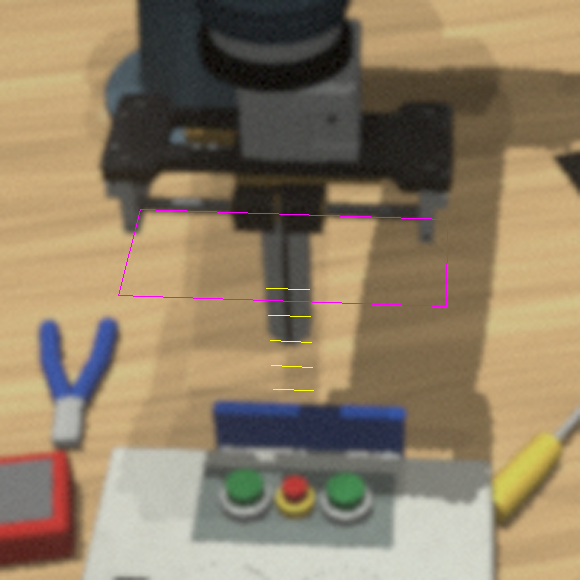

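View pics/side6.png

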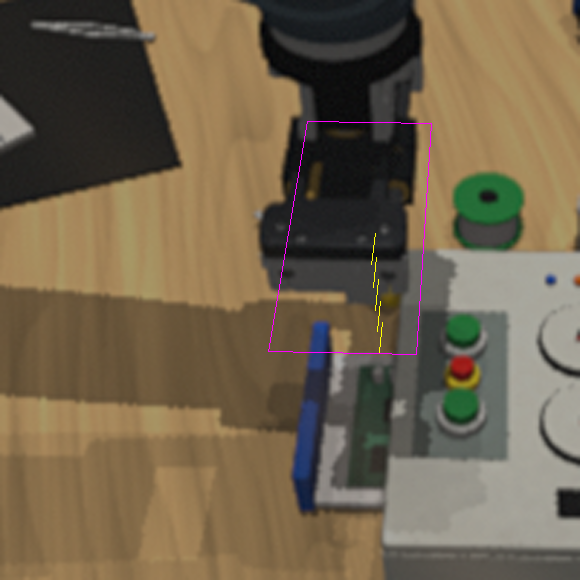

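The fingertips and gripper body both sit about 38 mm higher (behind the TCP along the tool x) than the reported pose. Both cameras agree on this, so I'll correct for it. Back off and go down to put the real tip at about 33 mm.

{"op": "drive_tool", "data": {
  "targets": [0, -40, -2, 0, 0, 0, 0, -40, -2, 0, 0, 0, 0, -5, 0, 0, 0, 0, 0, 0, 0, 0, 0, 0, 30, 0, 0, 0, 0, 0, 40, 0, 0, 0, 0, 0, 40, 0, 0, 0, 0, 0, 8, 0, 0, 0, 0, 0, 0, 0, 0, 0, 0, 0]
}}

```text
time: 6.42
position: [0.4344, -0.0026, -0.0006]
orientation: [0.427, 0.564, 0.426, -0.564]
wrist_force: [0.4, 0.0, 0.1]
grip_width: 0.0007
```

Run:
```python
from h import *
rep(W(-.18,0,-.005))
w=imaging.camera('wrist');cv2.imwrite("pics/w7.png",w['pixels'][:,:,::-1])
w=imaging.camera('scene');cv2.imwrite("pics/s7.png",cv2.resize(w['pixels'][60:290,150:350,::-1],None,fx=2.5,fy=2.5))
```

```text
t 6.425 p [ 0.4344 -0.0026 -0.0006] in tester mm [-174.    -0.3   -0.6] F [0.4 0.  0.1] w 0.0007
shift tool mm [ 4.4 -6.  -0.3] rot [-0.005 -0.    -0.   ] q [-0.27 -0.03  2.2   0.    0.97  1.58]
```

View pics/w7.png

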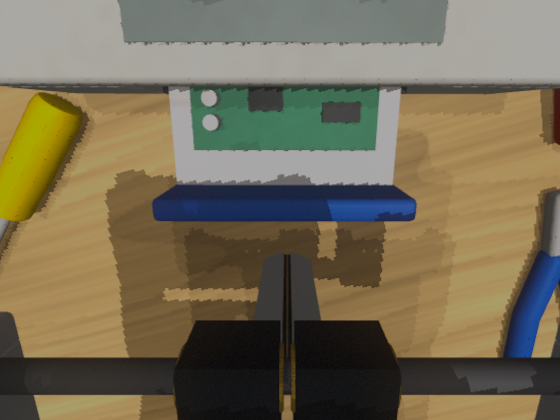

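View pics/s7.png

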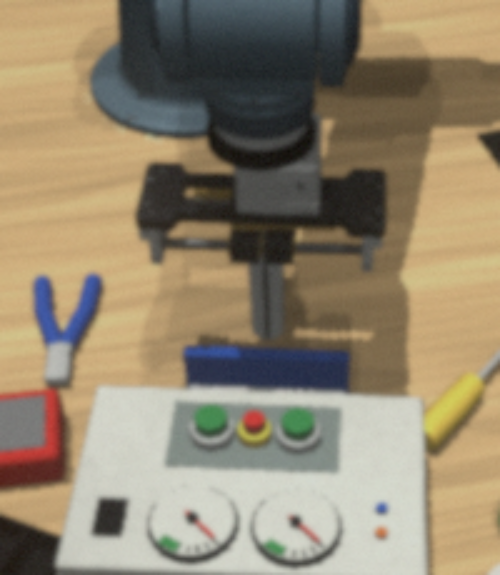

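{"op": "drive_tool", "data": {
  "targets": [8, 0, 0, 0, 0, 0, 0.8, 14, 0, -0.003, 0, 0, 0.8, 10, 0, 0, 0, 0, 0.8, 10, 0, 0, 0, 0]
}}

```text
time: 7.02
position: [0.4717, -0.0129, -0.0077]
orientation: [0.429, 0.565, 0.426, -0.562]
wrist_force: [-2.0, 1.4, 2.1]
grip_width: 0.0005
```

Run:
```python
from h import *
rep(W(-.10,0,-.005))
w=imaging.camera('wrist');cv2.imwrite("pics/w8.png",w['pixels'][:,:,::-1])
```

```text
t 7.025 p [ 0.4717 -0.0129 -0.0077] in tester mm [-135.3   -0.2   -7.7] F [-2.   1.4  2.1] w 0.0005
shift tool mm [-2.5 35.3 -0.2] rot [-0.001 -0.    -0.007] q [-0.27  0.07  2.12  0.    0.95  1.57]
```

View pics/w8.png

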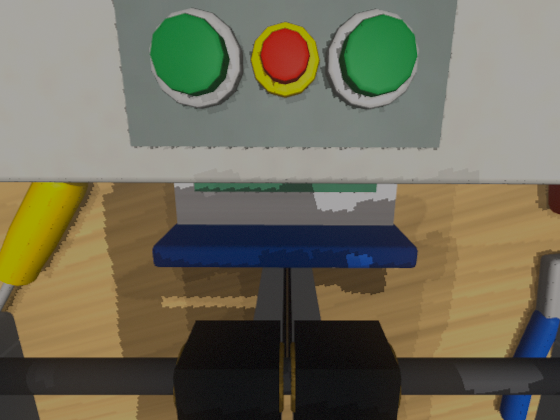

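The tips are now hidden behind the plate and pushing it, with about 2 N felt. I'll carry on.

{"op": "drive_tool", "data": {
  "targets": [0.5, 8, 0, 0, 0, -0.002, 0.5, 8, 0, 0, 0, -0.002, 0.5, 6, 0, 0, 0, -0.002, 0, 4, 0, 0, 0, 0]
}}

```text
time: 7.58
position: [0.4997, -0.0209, -0.009]
orientation: [0.428, 0.564, 0.427, -0.563]
wrist_force: [-2.3, -0.0, 2.1]
grip_width: 0.0008
```

{"op": "drive_tool", "data": {
  "targets": [0, 3, 0, 0, 0, 0, 0, 3, 0, 0, 0, 0]
}}

```text
time: 7.82
position: [0.5039, -0.022, -0.0093]
orientation: [-0.426, -0.563, -0.429, 0.564]
wrist_force: [-11.3, 2.9, 10.1]
grip_width: 0.0009
```

Run:
```python
from h import *
rep(W(-.10,0,-.005))
w=imaging.camera('wrist');cv2.imwrite("pics/w9.png",w['pixels'][:,:,::-1])
```

```text
t 7.825 p [ 0.5039 -0.022  -0.0093] in tester mm [-101.9   -0.3   -9.3] F [-11.3   2.9  10.1] w 0.0009
shift tool mm [-4.3  1.9 -0.3] rot [-0.001 -0.     0.004] q [-0.27  0.16  2.03  0.    0.96  1.57]
```

View pics/w9.png

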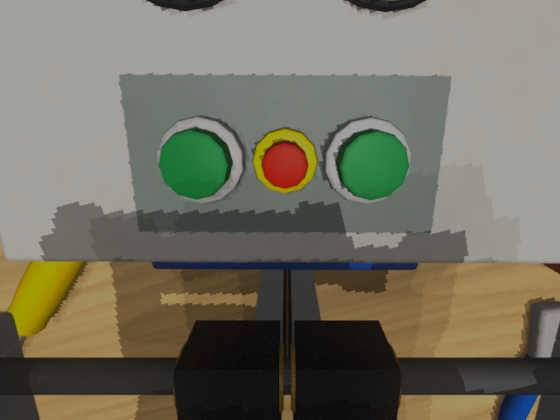

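{"op": "drive_tool", "data": {
  "targets": [-2, 3, 0, 0, 0, 0, 0, 2, 0, 0, 0, 0]
}}

```text
time: 8.12
position: [0.5031, -0.0217, -0.0098]
orientation: [-0.423, -0.56, -0.432, 0.567]
wrist_force: [-6.4, 0.9, 5.1]
grip_width: 0.0006
```

{"op": "drive_tool", "data": {
  "targets": [0, -15, 0, 0, 0, 0, 0, -25, 0, 0, 0, 0, 0, -10, 0, 0, 0, 0, -30, 0, 0, 0, 0, 0, -50, 0, 0, 0, 0, 0, -50, 0, 0, 0, 0, 0, -15, 0, 0, 0, 0, 0, 0, 0, 0, 0, 0, 0],
  "claw": 48
}}

```text
time: 9.12
position: [0.4583, -0.0095, 0.1401]
orientation: [-0.425, -0.561, -0.43, 0.565]
wrist_force: [0.1, 0.1, 0.1]
grip_width: 0.0481
```

Run:
```python
from h import *
rep(W(-.10,0,-.005))
for n in('scene','side'):
    c=imaging.camera(n);np.savez(f"pics/{n}10.npz",**c);r,cc=(150,160) if n=='scene' else(150,170)
    cv2.imwrite(f"pics/{n}10.png",cv2.resize(c['pixels'][r:r+160,cc:cc+190,::-1],None,fx=3.6,fy=3.6,interpolation=cv2.INTER_CUBIC))
w=imaging.camera('wrist');cv2.imwrite("pics/w10.png",w['pixels'][:,:,::-1])
```

```text
t 9.125 p [ 0.4583 -0.0095  0.1401] in tester mm [-149.2   -0.5  140.1] F [0.1 0.1 0.1] w 0.0481
shift tool mm [144.6  50.6  -0.6] rot [-0.001  0.     0.01 ] q [-0.27 -0.18  2.05 -0.    1.28  1.57]
```

View pics/scene10.png

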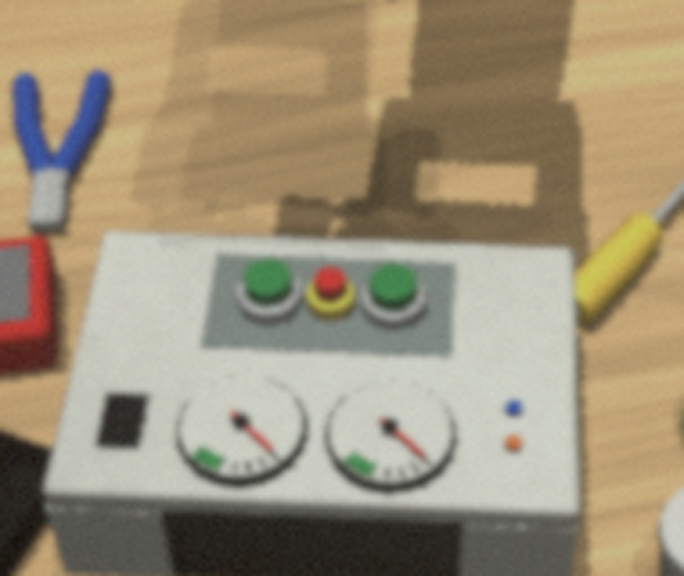

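View pics/side10.png

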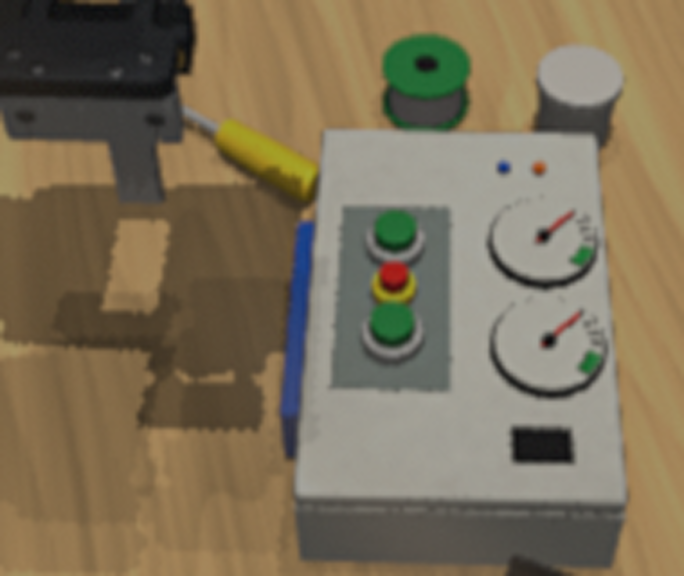

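View pics/w10.png

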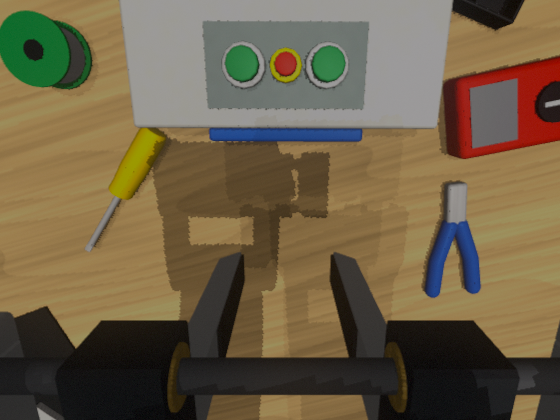

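{"op": "drive_tool", "data": {
  "targets": [0, 25, 0, 0, 0, 0, 0, 40, 0, 0, 0, 0, 0, 35, 0, 0, 0, 0, 0, 5, 0, 0, 0, 0.01, 20, 0, 0, 0, 0, 0, 20, 0, 0, 0, 0, 0, 0, 0, 0, 0, 0, 0]
}}

```text
time: 10.15
position: [0.5495, -0.0349, 0.0814]
orientation: [-0.42, -0.557, -0.435, 0.569]
wrist_force: [-0.4, -0.5, 0.5]
grip_width: 0.0482
```

Run:
```python
from h import *
rep(W(-.036,0.00085,.045))
S=dict(np.load("pics/side10.npz"))
for e in(0,.003,.01):
    for y in(.065,-.065):
        u=S['intrinsics']@(S['R']@W(-.092-e,y,.052)+S['t']);print(e,((u[:2]/u[2]-[170,150]+.5)*3.6).round(0))
s,p,R=T()
w=imaging.camera('wrist');cv2.imwrite("pics/w11.png",w['pixels'][:,:,::-1])
print(wproj(w,W(-.035,.0312,.09)),wproj(w,W(-.035,-.0295,.09)),wproj(w,W(-.035,.0003,.09)))
c=imaging.camera('scene');r,cc=(110,160);a=cv2.resize(c['pixels'][r:r+180,cc:cc+190,::-1],None,fx=3.2,fy=3.2,interpolation=cv2.INTER_CUBIC)
cv2.imwrite("pics/scene11.png",a)
c=imaging.camera('side');r,cc=(130,170);a=cv2.resize(c['pixels'][r:r+180,cc:cc+190,::-1],None,fx=3.2,fy=3.2,interpolation=cv2.INTER_CUBIC)
cv2.imwrite("pics/side11.png",a)
```

```text
t 10.15 p [ 0.5495 -0.0349  0.0814] in tester mm [-54.5  -0.5  81.4] F [-0.4 -0.5  0.5] w 0.0482
shift tool mm [35.9 19.4 -1.4] rot [-0.001  0.     0.027] q [-0.27  0.13  1.86 -0.    1.18  1.57]
0 [296. 219.]
0 [279. 416.]
0.003 [291. 219.]
0.003 [273. 416.]
0.01 [278. 219.]
0.01 [259. 416.]
[235. 220.] [333. 220.] [285. 220.]
```

View pics/w11.png

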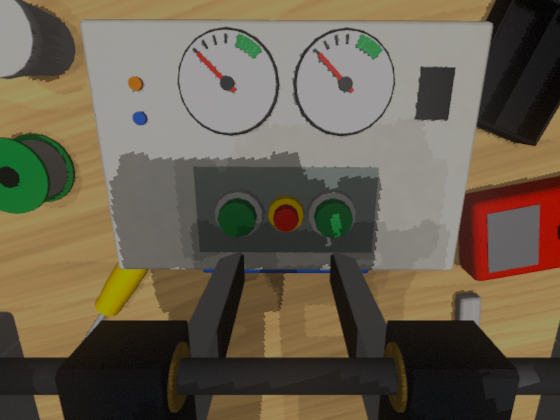

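View pics/scene11.png

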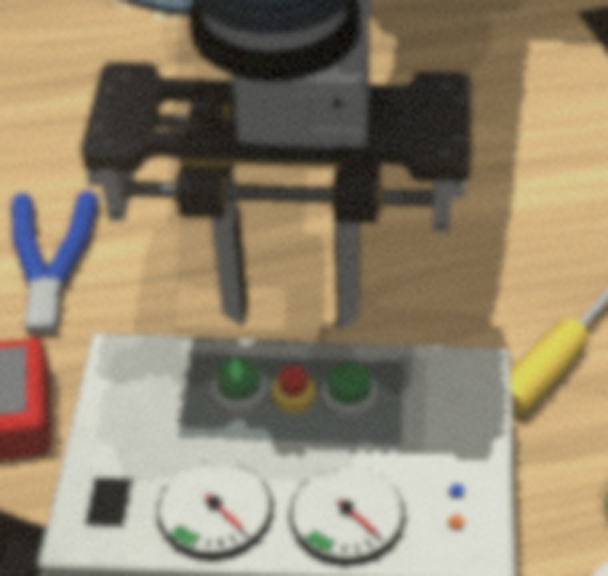

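View pics/side11.png

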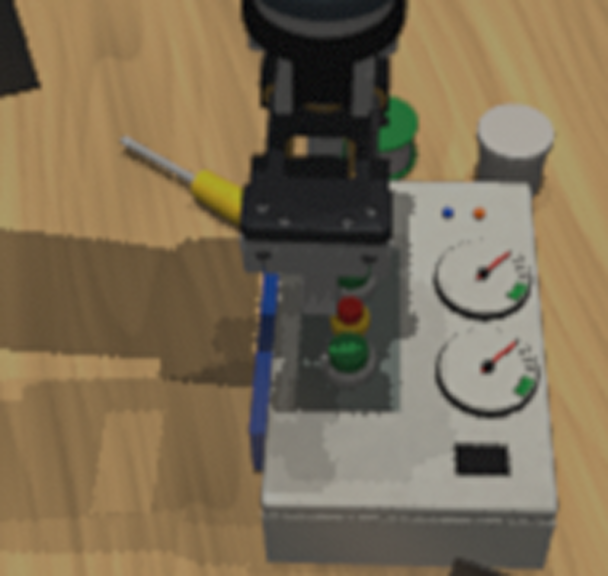

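{"op": "drive_tool", "data": {
  "targets": [0, 10, -0.5, 0, 0, 0.013, 0, 8, 0, 0, 0, 0.013, 0, 0, 0, 0, 0, 0, 0, 0, 0, 0, 0, 0]
}}

```text
time: 10.8
position: [0.5726, -0.0407, 0.0868]
orientation: [0.431, 0.566, 0.424, -0.561]
wrist_force: [-0.8, 0.1, 0.2]
grip_width: 0.0481
```

Run:
```python
from h import *
rep(W(-.0355,0.0,.055))
w=imaging.camera('wrist');cv2.imwrite("pics/w12.png",cv2.resize(w['pixels'][120:320,160:410,::-1],None,fx=3,fy=3,interpolation=cv2.INTER_CUBIC))
c=imaging.camera('scene');r,cc=(110,160);a=cv2.resize(c['pixels'][r:r+180,cc:cc+190,::-1],None,fx=3.2,fy=3.2,interpolation=cv2.INTER_CUBIC)
cv2.imwrite("pics/scene12.png",a)
```

```text
t 10.8 p [ 0.5726 -0.0407  0.0868] in tester mm [-30.6   0.1  86.8] F [-0.8  0.1  0.2] w 0.0481
shift tool mm [31.7 -5.2  0. ] rot [-0.001  0.    -0.011] q [-0.27  0.15  1.83 -0.    1.15  1.57]
```

View pics/w12.png

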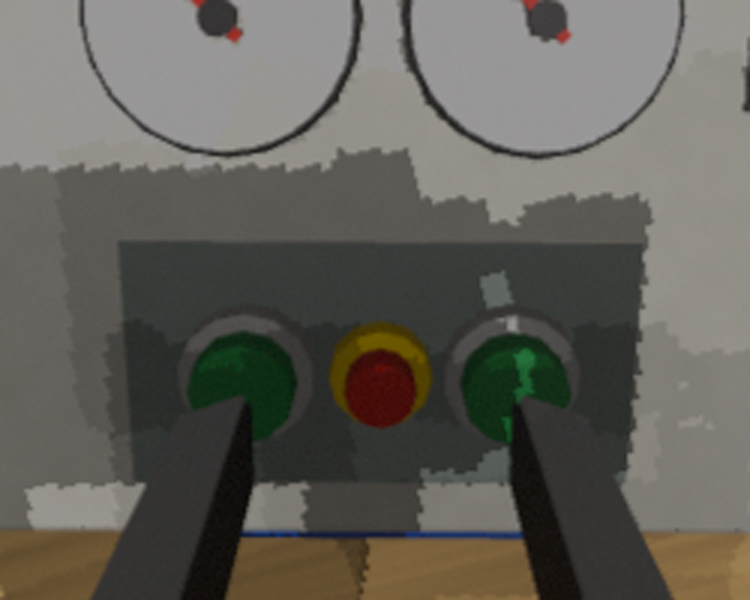

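View pics/scene12.png

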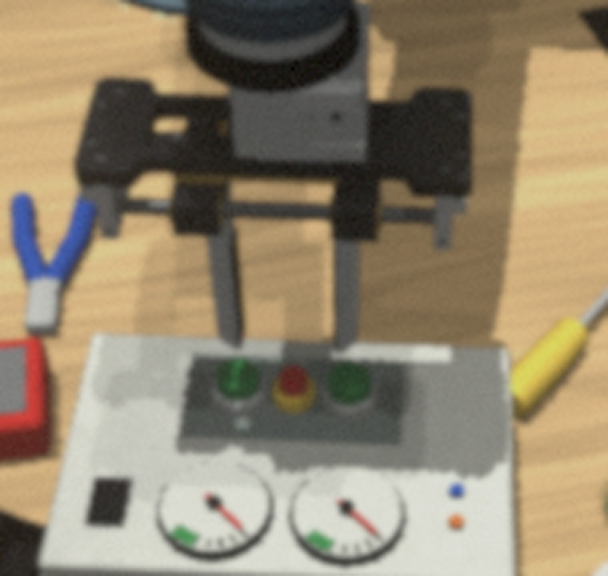

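{"op": "drive_tool", "data": {
  "targets": [10, -4, 0, 0, 0, -0.006, 10, 0, 0, 0, 0, -0.003, 0, 0, 0, 0, 0, 0]
}}

```text
time: 11.28
position: [0.5676, -0.0394, 0.0645]
orientation: [-0.427, -0.563, -0.428, 0.563]
wrist_force: [-1.0, 0.1, 0.0]
grip_width: 0.0479
```

Run:
```python
from h import *
rep(W(-.0355,0.0,.055))
w=imaging.camera('wrist');cv2.imwrite("pics/w13.png",cv2.resize(w['pixels'][120:320,160:410,::-1],None,fx=3,fy=3,interpolation=cv2.INTER_CUBIC))
c=imaging.camera('scene');r,cc=(110,160);a=cv2.resize(c['pixels'][r:r+180,cc:cc+190,::-1],None,fx=3.2,fy=3.2,interpolation=cv2.INTER_CUBIC)
cv2.imwrite("pics/scene13.png",a)
```

```text
t 11.275 p [ 0.5676 -0.0394  0.0645] in tester mm [-35.8   0.1  64.5] F [-1.   0.1  0. ] w 0.0479
shift tool mm [9.5 0.3 0. ] rot [-0.001  0.     0.   ] q [-0.27  0.18  1.84 -0.    1.12  1.57]
```

View pics/w13.png

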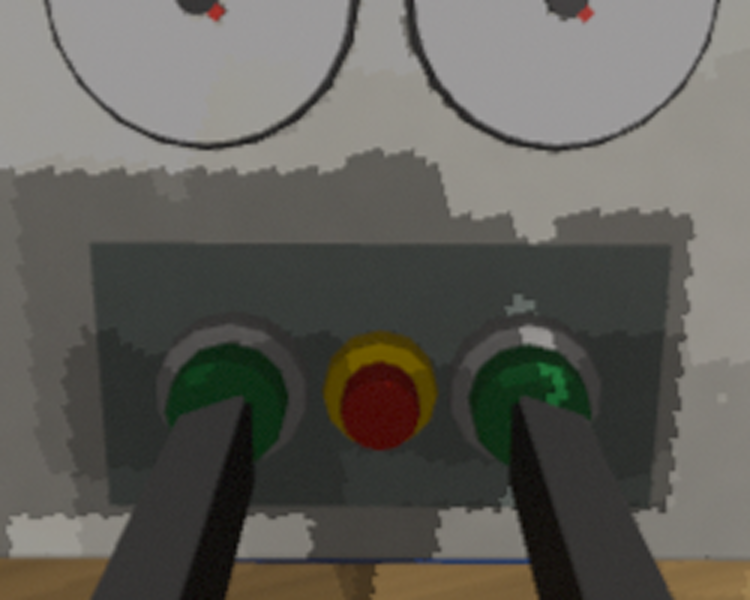

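View pics/scene13.png

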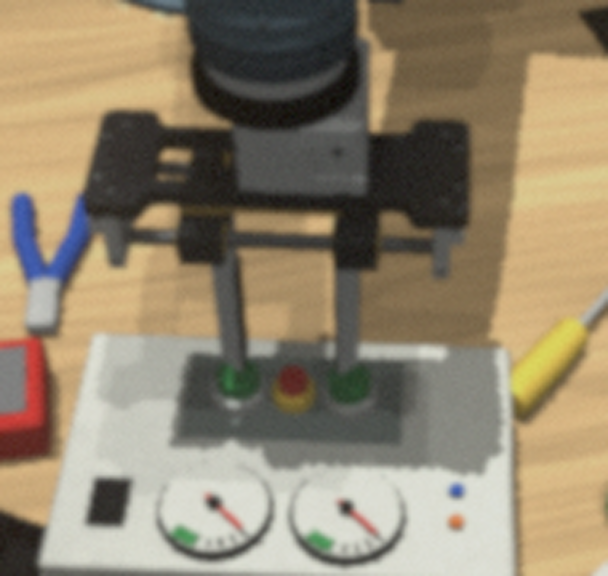

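{"op": "drive_tool", "data": {
  "targets": [6, 1, 0, 0, 0, 0, 4, 0, 0, 0, 0, 0, 0, 0, 0, 0, 0, 0]
}}

```text
time: 11.75
position: [0.5699, -0.04, 0.0553]
orientation: [0.428, 0.564, 0.427, -0.563]
wrist_force: [0.1, -0.6, 1.0]
grip_width: 0.0483
```

{"op": "drive_tool", "data": {
  "targets": [2, 0, 0, 0, 0, 0]
}}

```text
time: 11.88
position: [0.5702, -0.04, 0.0535]
orientation: [0.428, 0.564, 0.427, -0.563]
wrist_force: [-0.4, 0.3, 1.6]
grip_width: 0.0479
```

{"op": "drive_tool", "data": {
  "targets": [2, 0, 0, 0, 0, 0]
}}

```text
time: 12.0
position: [0.5702, -0.0401, 0.0519]
orientation: [0.428, 0.564, 0.427, -0.563]
wrist_force: [-2.2, -0.1, 4.1]
grip_width: 0.0475
```

Run:
```python
from h import *
rep(W(-.0355,0.0,.045))
c=imaging.camera('scene');r,cc=(110,160);a=cv2.resize(c['pixels'][r:r+180,cc:cc+190,::-1],None,fx=3.2,fy=3.2,interpolation=cv2.INTER_CUBIC)
cv2.imwrite("pics/scene14.png",a)
w=imaging.camera('wrist');cv2.imwrite("pics/w14.png",w['pixels'][:,:,::-1])
```

```text
t 12.0 p [ 0.5702 -0.0401  0.0519] in tester mm [-33.1   0.1  51.9] F [-2.2 -0.1  4.1] w 0.0475
shift tool mm [ 6.9 -2.4  0.1] rot [-0.001  0.    -0.003] q [-0.27  0.2   1.84 -0.    1.1   1.57]
```

View pics/w14.png

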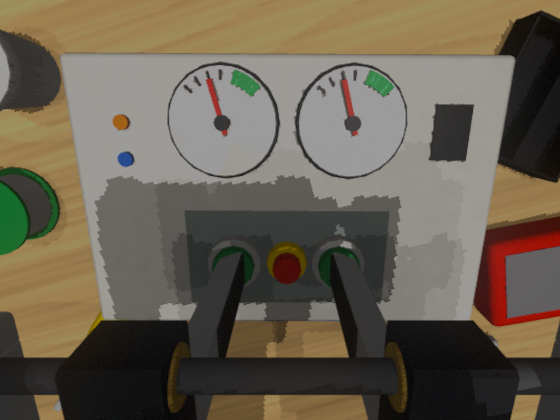

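View pics/scene14.png

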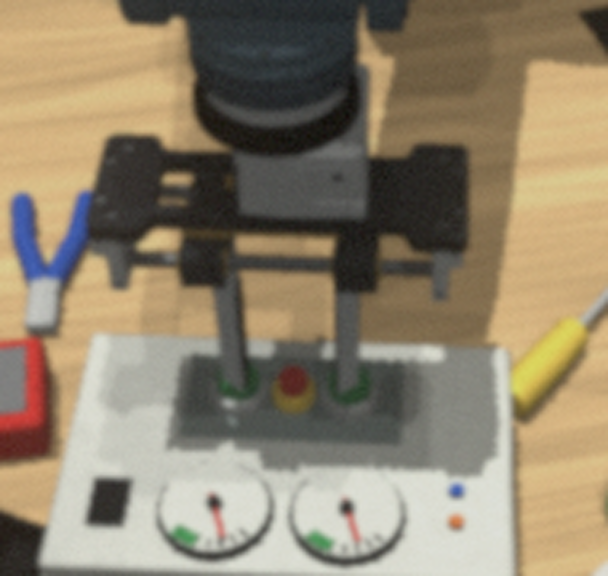

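Both fingertips are on the caps and both needles have turned about equally, roughly 30° to 35°. I'll press on to the bottom.

{"op": "drive_tool", "data": {
  "targets": [3, 0, 0, 0, 0, 0, 3, 0, 0, 0, 0, 0, 3, 0, 0, 0, 0, 0, 3, 0, 0, 0, 0, 0]
}}

```text
time: 12.6
position: [0.5704, -0.0401, 0.0475]
orientation: [-0.428, -0.562, -0.428, 0.564]
wrist_force: [-11.5, 1.4, 22.5]
grip_width: 0.0479
```

Run:
```python
from h import *
rep(W(-.0355,0.0,.045))
w=imaging.camera('wrist');cv2.imwrite("pics/w15.png",w['pixels'][:,:,::-1])
```

```text
t 12.6 p [ 0.5704 -0.0401  0.0475] in tester mm [-33.    0.1  47.5] F [-11.5   1.4  22.5] w 0.0479
shift tool mm [ 2.5 -2.5  0.1] rot [0.    0.001 0.001] q [-0.27  0.21  1.84 -0.    1.09  1.57]
```

View pics/w15.png

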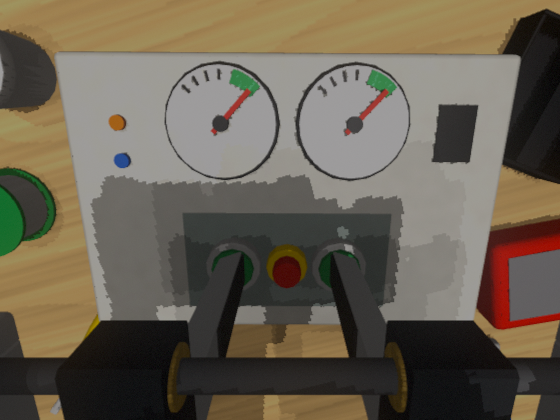

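Both needles are at the far end of their green zones, at about (253,88) and (388,92): fully down at 22 N. I'll hold there.

{"op": "drive_tool", "data": {
  "targets": [2, -0.5, 0, 0, 0, 0, 2, -0.5, 0, 0, 0, 0, 2, -0.5, 0, 0, 0, 0, 2, -0.5, 0, 0, 0, 0]
}}

```text
time: 13.15
position: [0.5703, -0.0401, 0.0476]
orientation: [-0.429, -0.562, -0.427, 0.563]
wrist_force: [-6.3, 1.3, 13.6]
grip_width: 0.048
```

Run:
```python
from h import *
rep(W(-.0355,0.0,.045))
w=imaging.camera('wrist');cv2.imwrite("pics/w16.png",w['pixels'][50:320,60:510,::-1])
```

```text
t 13.15 p [ 0.5703 -0.0401  0.0476] in tester mm [-33.    0.   47.6] F [-6.3  1.3 13.6] w 0.048
shift tool mm [ 2.6 -2.5 -0. ] rot [ 0.001  0.002 -0.001] q [-0.27  0.21  1.84 -0.    1.09  1.58]
```

View pics/w16.png

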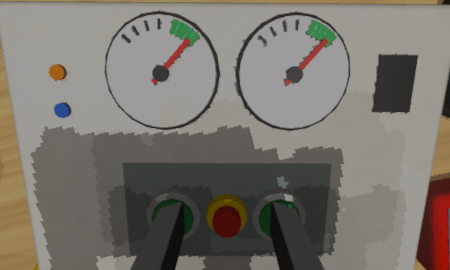

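Both needles are still at the end of the green, at 13.6 N. I'll hold about 5 s more, a little firmer, with a look partway.

{"op": "drive_tool", "data": {
  "targets": [2.5, -0.5, 0, 0, 0, 0, 2.5, -0.5, 0, 0, 0, 0, 2.5, -0.5, 0, 0, 0, 0, 2.5, -0.5, 0, 0, 0, 0, 2.5, -0.5, 0, 0, 0, 0, 2.5, -0.5, 0, 0, 0, 0, 2.5, -0.5, 0, 0, 0, 0, 2.5, -0.5, 0, 0, 0, 0, 2.5, -0.5, 0, 0, 0, 0, 2.5, -0.5, 0, 0, 0, 0, 2.5, -0.5, 0, 0, 0, 0, 2.5, -0.5, 0, 0, 0, 0, 2.5, -0.5, 0, 0, 0, 0, 2.5, -0.5, 0, 0, 0, 0, 2.5, -0.5, 0, 0, 0, 0, 2.5, -0.5, 0, 0, 0, 0, 2.5, -0.5, 0, 0, 0, 0, 2.5, -0.5, 0, 0, 0, 0, 2.5, -0.5, 0, 0, 0, 0, 2.5, -0.5, 0, 0, 0, 0]
}}

```text
time: 15.7
position: [0.5705, -0.0403, 0.0476]
orientation: [-0.431, -0.562, -0.426, 0.563]
wrist_force: [-8.6, 0.6, 16.1]
grip_width: 0.0482
```

Run:
```python
from h import *
rep(W(-.0355,0.0,.045))
w=imaging.camera('wrist');cv2.imwrite("pics/w17.png",w['pixels'][50:320,60:510,::-1])
```

```text
t 15.7 p [ 0.5705 -0.0403  0.0476] in tester mm [-32.7  -0.1  47.6] F [-8.6  0.6 16.1] w 0.0482
shift tool mm [ 2.6 -2.8 -0.1] rot [ 0.004  0.006 -0.004] q [-0.27  0.2   1.84 -0.01  1.09  1.58]
```

{"op": "drive_tool", "data": {
  "targets": [2.5, -0.5, 0, 0, 0, 0, 2.5, -0.5, 0, 0, 0, 0, 2.5, -0.5, 0, 0, 0, 0, 2.5, -0.5, 0, 0, 0, 0, 2.5, -0.5, 0, 0, 0, 0, 2.5, -0.5, 0, 0, 0, 0, 2.5, -0.5, 0, 0, 0, 0, 2.5, -0.5, 0, 0, 0, 0, 2.5, -0.5, 0, 0, 0, 0, 2.5, -0.5, 0, 0, 0, 0, 2.5, -0.5, 0, 0, 0, 0, 2.5, -0.5, 0, 0, 0, 0, 2.5, -0.5, 0, 0, 0, 0, 2.5, -0.5, 0, 0, 0, 0, 2.5, -0.5, 0, 0, 0, 0, 2.5, -0.5, 0, 0, 0, 0, 2.5, -0.5, 0, 0, 0, 0, 2.5, -0.5, 0, 0, 0, 0]
}}

```text
time: 18.0
position: [0.5707, -0.0405, 0.0477]
orientation: [-0.434, -0.56, -0.426, 0.562]
wrist_force: [-8.7, 1.0, 17.4]
grip_width: 0.0478
```

Run:
```python
from h import *
rep(W(-.0355,0.0,.045))
w=imaging.camera('wrist');cv2.imwrite("pics/w18.png",w['pixels'][50:320,60:510,::-1])
```

```text
t 18.0 p [ 0.5707 -0.0405  0.0477] in tester mm [-32.5  -0.2  47.7] F [-8.7  1.  17.4] w 0.0478
shift tool mm [ 2.6 -3.  -0.2] rot [ 0.008  0.009 -0.007] q [-0.26  0.2   1.85 -0.01  1.09  1.57]
```

View pics/w17.png

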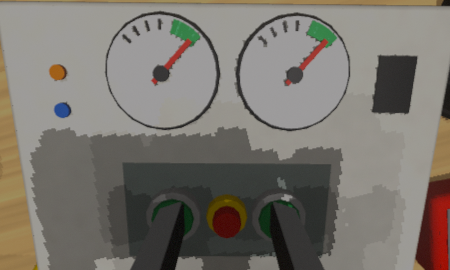

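View pics/w18.png

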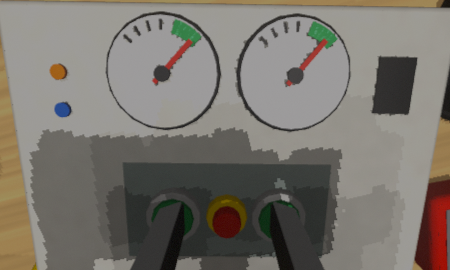

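The buttons were held fully down from 12.6 s to 18.0 s, over 5 s, with both needles at the end of the green in every look. Now I lift straight up and back off.

{"op": "drive_tool", "data": {
  "targets": [-4, 0, 0, 0, 0, 0, -10, 0, 0, 0, 0, 0, -25, 0, 0, 0, 0, 0, -40, 0, 0, 0, 0, 0, -20, 0, 0, 0, 0, 0, 0, -40, 0, 0, 0, 0, 0, -50, 0, 0, 0, 0, 0, -40, 0, 0, 0, 0, 0, 0, 0, 0, 0, 0, 0, 0, 0, 0, 0, 0]
}}

```text
time: 19.3
position: [0.4435, -0.0054, 0.1492]
orientation: [0.435, 0.562, 0.424, -0.561]
wrist_force: [0.7, -0.0, -0.4]
grip_width: 0.0482
```

Run:
```python
from h import *
rep(W(-.0355,0.0,.045))
for n,(r,cc) in(('scene',(150,80)),('side',(150,140))):
    c=imaging.camera(n)
    cv2.imwrite(f"pics/{n}19.png",cv2.resize(c['pixels'][r:r+190,cc:cc+310,::-1],None,fx=2.5,fy=2.5,interpolation=cv2.INTER_CUBIC))
    a=np.load(f"pics/{n}0.npz")['pixels'].astype(int);d=(abs(c['pixels'].astype(int)-a).max(2)>60).astype(np.uint8)
    cv2.imwrite(f"pics/{n}d.png",d*255)
```

```text
t 19.3 p [ 0.4435 -0.0054  0.1492] in tester mm [-164.5   -0.5  149.2] F [ 0.7 -0.  -0.4] w 0.0482
shift tool mm [105.9 127.6  -0.3] rot [ 0.008  0.008 -0.013] q [-0.26 -0.25  2.09 -0.01  1.29  1.57]
```

View pics/scene19.png

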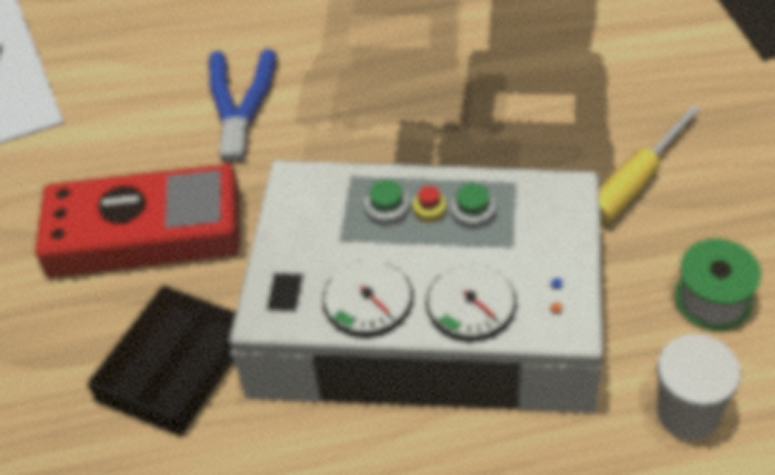

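View pics/side19.png

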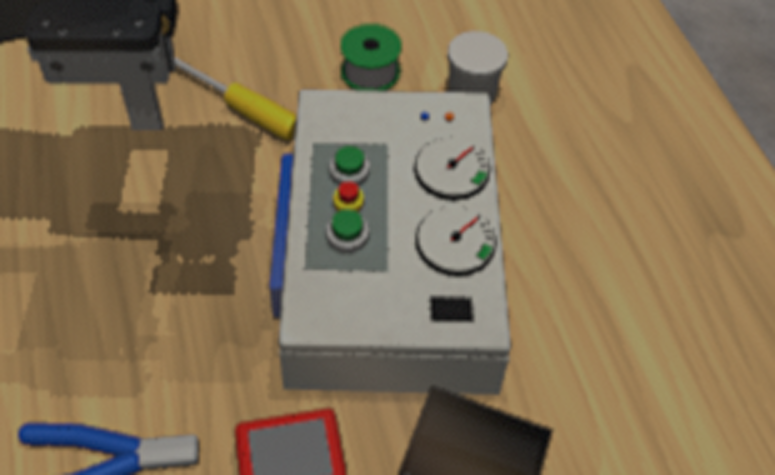

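View pics/sided.png

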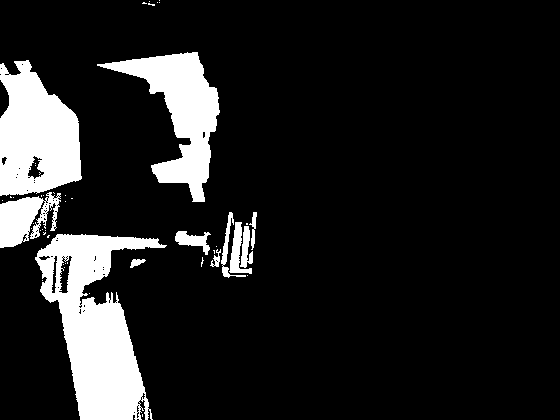

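The tray is home, both buttons are up with their needles back at rest, nothing else has moved, and the arm is clear. Handing in.

```bash
python3 -c "
from cell import order;print(order.hand_in())"
```

```text
the job is handed in; nothing more can be done
None
```

I pushed the tray home, held both green buttons fully down for about 5.4 s (12.6 to 18.0 s), then lifted and backed off. I handed in at about 19.4 s, within the 48 s limit.

- **Tray:** I pushed until it met its stop, with about 11 N along the push. The side view puts the front plate where it should be when home, to within about 1 mm.
- **Buttons:** both needles were at the far end of their green zones in all four pictures taken during the hold. The upward force was between 14 and 22 N at each check. Afterwards both caps were up and both needles back at rest.
- **Stop button and bench:** the fingers stayed clear of the red button, and it looked up in every picture. Comparing the side view before and after showed nothing moved except the tray, the arm and its shadow. I made the same comparison for the scene camera but only checked that picture by eye, without viewing the difference.

**Pose disagreement:** the reported TCP did not match the real fingertips, which sit about 38 mm behind it along the fingers. Because of this, my first push passed over the top of the tray plate. The tips ended up between the plate and the tester without moving anything. I measured the offset from the scene and wrist cameras, corrected for it and pushed again.

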